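Line up printed nozzles by height for scanning

TASK

Line up the four 3D-printed nozzles on the metal board for a batch scan: stand each one upright in the middle of its own black pad, rising in height from the shortest on the pad next to the blue start marker to the tallest on the pad at the other end. Let go of them all, and leave the hand-held scanner where it lies.

Things in the scene. Friction and masses are not known exactly. Their poses are not given: they have to be found in the camera images.
- nozzle_yellow: Loose 3D-printed yellow plastic nozzle, 45 mm tall (the shortest of the four), about 52 g, standing upright. Foot flange 50 mm across, 5 mm thick, with two small tabs (to 9 mm up, at +x and -x); above it a short cone, then from 12 mm up to the flat top a plain round stem 28 mm across. Black disc on the top. Origin: centre of the underside; z up along the stem.
- nozzle_white: Loose 3D-printed white plastic nozzle, 65 mm tall (the second shortest of the four), about 62 g, standing upright. Foot flange 50 mm across, 5 mm thick, with two small tabs (to 9 mm up, at +x and -x); above it a short cone, then from 12 mm up to the flat top a plain round stem 28 mm across. Black disc on the top. Origin: centre of the underside; z up along the stem.
- nozzle_orange: Loose 3D-printed orange plastic nozzle, 85 mm tall (the second tallest of the four), about 72 g, standing upright. Foot flange 50 mm across, 5 mm thick, with two small tabs (to 9 mm up, at +x and -x); above it a short cone, then from 12 mm up to the flat top a plain round stem 28 mm across. Black disc on the top. Origin: centre of the underside; z up along the stem.
- nozzle_green: Loose 3D-printed green plastic nozzle, 105 mm tall (the tallest of the four), about 82 g, standing upright. Foot flange 50 mm across, 5 mm thick, with two small tabs (to 9 mm up, at +x and -x); above it a short cone, then from 12 mm up to the flat top a plain round stem 28 mm across. Black disc on the top. Origin: centre of the underside; z up along the stem.
- pad_a: Fixed flat black round pad, 60 mm across, 3 mm thick, with a ring of white dots near its edge; the first of four alike pads in a straight row at 90 mm spacing (order a, b, c, d) on a pale metal board, 120 x 460 mm, whose top is 8 mm above the table. Origin: centre of the pad's underside; its top is 3 mm higher, 11 mm above the table. y runs along the row from d to a.
- pad_b: Fixed flat black round pad, 60 mm across, 3 mm thick, with a ring of white dots near its edge; the second of four alike pads in a straight row at 90 mm spacing (order a, b, c, d) on a pale metal board, 120 x 460 mm, whose top is 8 mm above the table. Origin: centre of the pad's underside; its top is 3 mm higher, 11 mm above the table. y runs along the row from d to a.
- pad_c: Fixed flat black round pad, 60 mm across, 3 mm thick, with a ring of white dots near its edge; the third of four alike pads in a straight row at 90 mm spacing (order a, b, c, d) on a pale metal board, 120 x 460 mm, whose top is 8 mm above the table. Origin: centre of the pad's underside; its top is 3 mm higher, 11 mm above the table. y runs along the row from d to a.
- pad_d: Fixed flat black round pad, 60 mm across, 3 mm thick, with a ring of white dots near its edge; the fourth of four alike pads in a straight row at 90 mm spacing (order a, b, c, d) on a pale metal board, 120 x 460 mm, whose top is 8 mm above the table. Origin: centre of the pad's underside; its top is 3 mm higher, 11 mm above the table. y runs along the row from d to a.
- start_marker: Fixed blue round button, 30 mm across, 12 mm high, on the board at one end of the row, 75 mm beyond the centre of the end pad: the start of the row. It is beside pad a or beside pad d; at the other end of the board is a grey square block of 24 x 24 x 12 mm. Origin: centre of its underside, on the board.
- scanner: Bystander to leave alone: loose black and grey hand-held scanner, 0.9 kg, lying at the right (-y). From its origin (on the table) it spans -50 to +140 mm in x, 75 mm either side in y, 55 mm high; blue lenses face -x. Not listed, not needed: a spray can (150 mm high) and tape roll at the left, y above 0.36 m, and a white oval band (26 mm high) at x above 0.76 m.
Things that resemble listed ones, but are neither listed nor needed, are in the scene too. Several things have the shape of the nozzle_orange; the one meant has the colours described above.

How it is judged (in metres and radians):
At the end, for the whole second after the job is handed in: Counting from the blue marker's end, the yellow (45 mm), white (65 mm), orange (85 mm) and green (105 mm) nozzles stand on the first to the fourth pad, each within 12 mm of its pad's centre, resting on the pad, upright within 0.1 rad, at rest and released (((horizontal distance between start_marker and pad_a below 0.15 m and horizontal distance between nozzle_yellow and pad_a below 0.012 m and z of nozzle_yellow in the frame of pad_a between -0.001 and 0.008 m and horizontal distance between nozzle_white and pad_b below 0.012 m and z of nozzle_white in the frame of pad_b between -0.001 and 0.008 m and horizontal distance between nozzle_orange and pad_c below 0.012 m and z of nozzle_orange in the frame of pad_c between -0.001 and 0.008 m and horizontal distance between nozzle_green and pad_d below 0.012 m and z of nozzle_green in the frame of pad_d between -0.001 and 0.008 m) or (horizontal distance between start_marker and pad_d below 0.15 m and horizontal distance between nozzle_yellow and pad_d below 0.012 m and z of nozzle_yellow in the frame of pad_d between -0.001 and 0.008 m and horizontal distance between nozzle_white and pad_c below 0.012 m and z of nozzle_white in the frame of pad_c between -0.001 and 0.008 m and horizontal distance between nozzle_orange and pad_b below 0.012 m and z of nozzle_orange in the frame of pad_b between -0.001 and 0.008 m and horizontal distance between nozzle_green and pad_a below 0.012 m and z of nozzle_green in the frame of pad_a between -0.001 and 0.008 m)) and angle between each of nozzle_yellow, nozzle_white, nozzle_orange, nozzle_green's own z axis and vertical below 0.1 rad and linear speed of each of nozzle_yellow, nozzle_white, nozzle_orange, nozzle_green below 0.02 m/s and angular speed of each of nozzle_yellow, nozzle_white, nozzle_orange, nozzle_green below 0.2 rad/s and contact force between each of nozzle_yellow, nozzle_white, nozzle_orange, nozzle_green and the fingers below 0.05 N); the robot touches nothing.
It fails at once if the hand-held scanner was pushed more than 20 mm or tipped (distance of scanner from where it was at the start of the episode above 0.02 m or angle between scanner's own z axis and vertical above 0.2 rad).
It also fails if it takes over 101 s, if anything falls off the work surface, if the arm or the gripper's body presses on something with over 40 N, if the wrist force passes 120 N, or if a joint passes its speed limit or range.

ROBOT

A 6-joint arm with a two-finger parallel gripper is mounted at the origin on the work surface. World frame = base frame: x ahead of the robot, y to its left, z up, the work surface at z = 0. Lengths are in m, angles in degrees, forces in N, time in s.
With the tool pointing down it reaches from about 0.3 to 0.75 m from the base axis. Payload 8.5 kg.
Tool frame: the origin (TCP) lies midway between the tips of the shut fingers; the grasp point (between the pads) lies 19 mm behind it; y points along the fingers, x is the direction in which the jaws open and shut, and the axes are right-handed (so a half turn about y gives the same grasp; the last joint's range is limited). The gripper opens to 85 mm and grips with 20 to 120 N. Pads are 22 mm wide; open, the fingers measure 114 mm over their backs; the gripper's body (76 mm by 85 mm) begins 54 mm behind the grasp point. The pads swing forward as they close: fully open they stand 13 mm farther back than shut.
Start: joints at [61.748, 21.807, 74.336, -0, 83.858, -12.336], TCP at [0.151, 0.529, 0.231] pointing down, gripper open.
Joint ranges: [-178.18, 178.18], [-50.72, 133.34], [12.68, 142.11], [-81.47, 261.47], [9.98, 163.14], [-165.26, 165.26]. Speed limits (degrees/s): [136.94, 136.94, 180, 180, 180, 180].

INTERFACE

Orientations are given as a 3x3 rotation matrix whose columns are the frame's x, y, z axes.
In Python, from rig import env gives the robot as it stands.
- The arm moves only by the tool carry_out, never from a script. Its argument "plan" is a list of rows, each a list of 3 entries, a list of its own where there are three numbers: the shift along the tool's x, y, z in m, then the turn, a rotation vector about the tool's x, y, z in degrees, then the finger opening in m, from 0 to 0.0854. In form: [[[dx, dy, dz], [ax, ay, az], jaw], ...]. A call has 1 to 8 rows; each row shifts and turns the commanded pose from where the row before left it, along the tool's axes as they then stand; what a row does not reach is not made up. A row lasts 1/8 s, in which the tool goes at most 62.5 mm and 10.7 degrees, less where a joint would pass 70% of its speed; a pose out of reach is approached as far as the arm can. A call is refused whole if a number of a shift passes 0.0625 or a number of a turn 10.7, either way. A call with a gripper value outside its range is refused whole. The fingers move at their own pace and stop on an object; "force" is the grip in N (left out, the last holds). Time passes only in rows, so rows that do not move let the fingers close. It gives the time, the measured TCP pose, the force and the opening at its end, in the units of the state.
- env.observe(): the state, without advancing time (a new reading comes with each control period).
- env.get_image(name): name is "scene" or "top"; returns a dict with "image" (384x512x3 uint8, red, green, blue), "vfov" (degrees; the focal length in pixels is half the picture's height over the tangent of half this angle, whatever the lens; pixels are square), "cx", "cy" (the principal point, pixels), "rvec" (rotation vector, rad) and "tvec" (3), from world to camera coordinates, as OpenCV has them. Camera axes: x right, y down, z forward; pixel columns grow to the right and rows downward; lengths in m; the calibration is good to about 2 mm. A picture is of the moment at which its call begins. There is no depth.
- env.close_job(): hands the job in, once; it reports no verdict.
Trained networks look in a picture, given as the dict that the camera call returned (one of the last four; its "shot" number tells which), for a name from the list of things; names that differ only in an ending like _2 or _b are one class to them, and where a whole thing is asked for, a point or a joint stands for the part that bears it (a point fixed in the world has none). Each returns a list of dicts, best first, with "conf" (0 to 1); they miss things now and then, are a little off and sometimes report something else, mostly with a low value. They report only what shows in the picture. A call takes as long as a camera call. They do not tell look-alikes from the thing itself.
- env.outline_of(target, picture): "mask" (384x512 bool, what is visible of it) and "pixel" ([row, column] in pixels, amid what is visible of it).
The state is a dict: "time_s": time; "q": joint angles; "qvel": joint speeds; "joint_efforts": joint torques, N m; "position": TCP position; "tool_rot": TCP orientation; "ft_force": force on the tool from outside, world axes, zero at the start; "wrist_torque": the same for the moment, N m; "grip_width": finger opening in m.
Only numpy, scipy, OpenCV 4.12 (cv2) and the standard library are available. Lean on these libraries where they do the work, as an engineer would, in place of code of your own. Each camera call takes 0.05 s, during which the arm holds its last target.

## Working session

There is one attempt and no reset: what is moved stays moved. The work goes in short steps, Python scripts to look and compute and a tool call to move; the robot and the scene stay as the last step left them, time stands still between calls to the robot, and variables do not carry over. Pictures are saved under pics/ and viewed, and the job is handed in when it is done.

Besides the shell and the picture viewer there is one more tool, called after "Emit:" as a command line: name --argument value ..., lists and objects as JSON in quotes. carry_out: Moves the arm, as the interface text tells. Its arguments: {"type":"object","properties":{"plan":{"type":"array","items":{"type":"array"}},"force":{"type":"number"}},"required":["plan"]}

```bash
mkdir -p pics; ls; python3 - <<'E'
from rig import env
import cv2,pickle
o=env.observe();print(o)
for n in("scene","top"):
    d=env.get_image(n);print({k:v for k,v in d.items() if k!="image"})
    cv2.imwrite(f"pics/{n}0.png",cv2.cvtColor(d["image"],cv2.COLOR_RGB2BGR))
    pickle.dump(d,open(f"{n}0.pkl","wb"))
    for t in["nozzle_yellow","nozzle_white","nozzle_orange","nozzle_green","pad_a","start_marker","scanner"]:
        print(n,t,[(round(r["conf"],2),r["pixel"],int(r["mask"].sum())) for r in env.outline_of(t,d)])
E
```

```text
pics
{'time_s': 0.0, 'q': array([ 6.17480376e+01,  2.18393793e+01,  7.43841845e+01,  5.74603346e-04,
        8.38582801e+01, -1.23353584e+01]), 'qvel': array([-0.13561521,  0.05895563,  0.05264305, -0.02984201, -0.02602535,
        0.09275086]), 'joint_efforts': array([-1.83156066e-03, -4.48464060e+01, -2.31276011e+01, -2.89856471e-04,
        4.83089898e-03, -2.04180992e-06]), 'position': array([0.15068529, 0.52865212, 0.23073023]), 'tool_rot': array([[ 2.74238477e-01, -6.84937025e-04, -9.61661473e-01],
       [ 9.61660708e-01, -1.25355999e-03,  2.74239151e-01],
       [-1.39333690e-03, -9.99998980e-01,  3.14902642e-04]]), 'ft_force': array([0.0620873 , 1.28957163, 0.91781165]), 'wrist_torque': array([ 0.03651946, -0.06567515, -0.02064072]), 'grip_width': 0.0853842506128942}
{'vfov': 55.55225362038667, 'cx': 258.72663647939885, 'cy': 200.17781203869777, 'rvec': array([ 2.01859928,  1.3872519 , -0.57992176]), 'tvec': array([-0.06941011, -0.35842191,  1.26903158]), 'shot': 1}
scene nozzle_yellow [(0.62, [198.8, 209.6], 337)]
scene nozzle_white [(0.59, [178.3, 277.5], 394)]
scene nozzl
[... 450 characters left out ...]
1, 'cx': 254.80272330669337, 'cy': 194.66382573354045, 'rvec': array([ 2.14548722, -2.07402187,  0.2300457 ]), 'tvec': array([-0.10231599,  0.49235724,  0.939093  ]), 'shot': 2}
top nozzle_yellow [(0.54, [212.5, 315.6], 375)]
top nozzle_white [(0.85, [211.4, 240.8], 389), (0.41, [149.6, 288.1], 483), (0.34, [151.3, 320.8], 133)]
top nozzle_orange [(0.88, [260.7, 196.0], 378), (0.81, [250.8, 160.0], 429), (0.78, [250.1, 234.1], 336), (0.66, [216.6, 191.6], 391)]
top nozzle_green [(0.9, [210.6, 116.4], 482)]
top pad_a [(0.98, [149.7, 286.5], 506), (0.71, [148.3, 209.6], 479), (0.6, [153.8, 173.6], 510), (0.57, [148.7, 248.9], 462)]
top start_marker []
top scanner [(0.88, [185.8, 414.3], 2922)]
```

View pics/scene0.png

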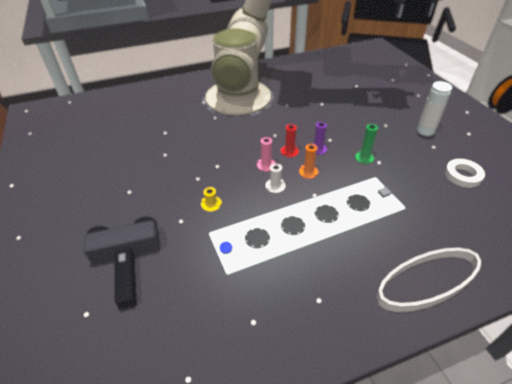

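View pics/top0.png

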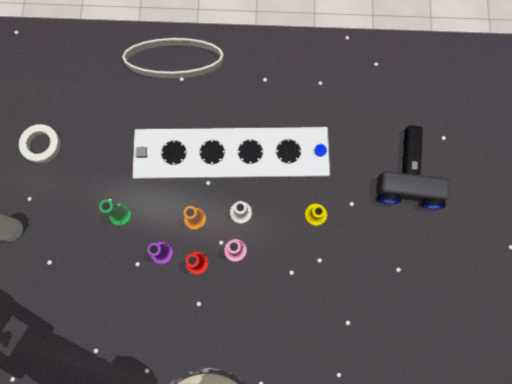

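```bash
python3 - <<'E'
import cv2,pickle
d=pickle.load(open("top0.pkl","rb"))
im=cv2.cvtColor(d["image"],cv2.COLOR_RGB2BGR)
a=cv2.resize(im[110:300,90:350],None,fx=3,fy=3,interpolation=cv2.INTER_CUBIC);cv2.imwrite("pics/crop_top.png",a)
d=pickle.load(open("scene0.pkl","rb"))
im=cv2.cvtColor(d["image"],cv2.COLOR_RGB2BGR)
a=cv2.resize(im[110:270,190:400],None,fx=3.7,fy=3.7,interpolation=cv2.INTER_CUBIC);cv2.imwrite("pics/crop_scene.png",a)
E
```

```text
(no output)
```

View pics/crop_top.png

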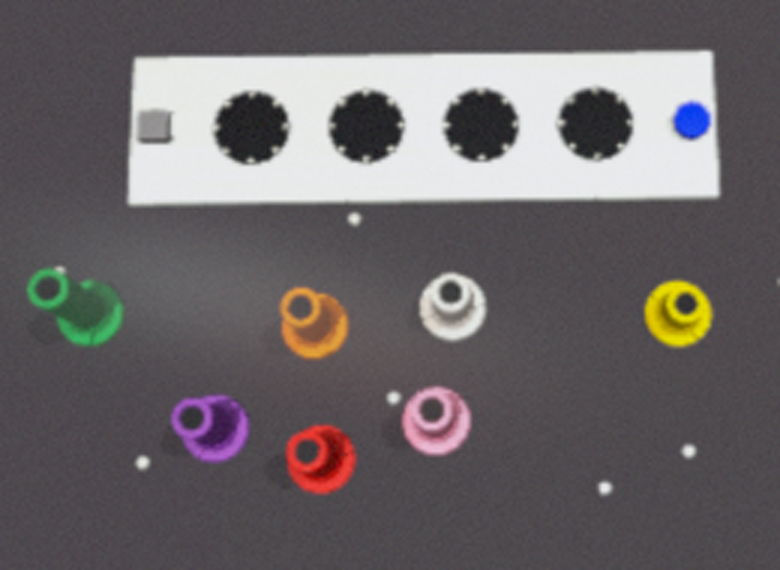

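View pics/crop_scene.png

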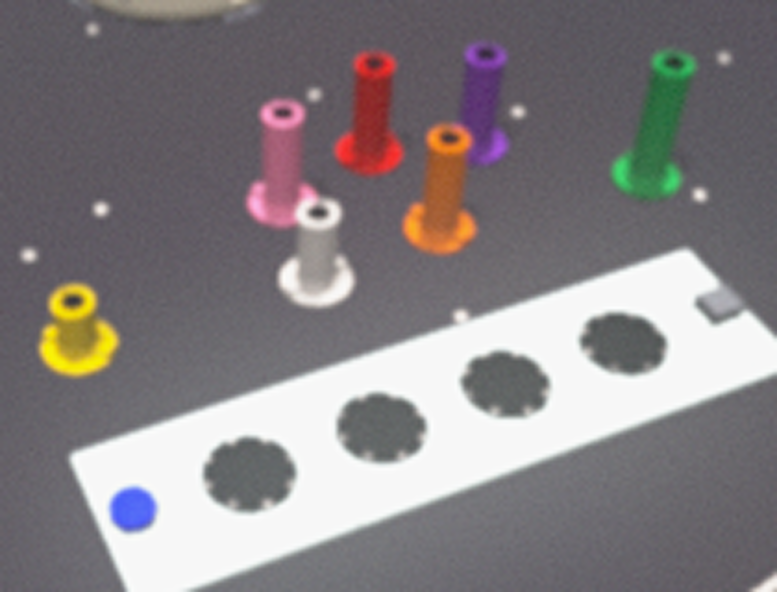

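Both views show the board with four pads and the blue marker at its -y end (top (320,150), scene (225,248)). Four things have the shape of nozzle_orange. In the top view they are orange (194,217), pink (235,249), red (197,262) and purple (160,251). Only the one at (194,217) is orange, which is scene (310,160), and both enlarged crops confirm it. Next I measure from both views.

```bash
cat > h.py <<'E'
import numpy as np,cv2,pickle
from scipy.optimize import least_squares,minimize
def cam(d):
    f=384/2/np.tan(np.radians(d["vfov"])/2)
    K=np.array([[f,0,d["cx"]],[0,f,d["cy"]],[0,0,1]]);R=cv2.Rodrigues(d["rvec"])[0];t=d["tvec"].reshape(3)
    return K,R,t
def proj(d,P):
    K,R,t=cam(d);p=(np.atleast_2d(P)@R.T+t)@K.T;return p[:,:2]/p[:,2:]
def onplane(d,uv,z):
    K,R,t=cam(d);r=R.T@np.linalg.solve(K,[uv[0],uv[1],1]);c=-R.T@t;return c+r*(z-c[2])/r[2]
def tri(ds,uvs):
    x0=onplane(ds[0],uvs[0],0.03)
    s=least_squares(lambda P:np.concatenate([proj(d,P)[0]-uv for d,uv in zip(ds,uvs)]),x0)
    return s.x,np.abs(s.fun).max()
HUE={"yellow":(24,35),"orange":(8,20),"green":(50,85),"blue":(110,130)}
def colmask(im,c):
    h=cv2.cvtColor(im,cv2.COLOR_RGB2HSV)
    if c=="white": return (h[...,1]<60)&(h[...,2]>110)
    a,b=HUE[c];return (h[...,0]>=a)&(h[...,0]<=b)&(h[...,1]>90)&(h[...,2]>50)
E
cat > m.py <<'E'
from h import *
S=pickle.load(open("scene0.pkl","rb"));T=pickle.load(open("top0.pkl","rb"));ds=[S,T]
# pads
px={"p1":((256,237),(287.5,151)),"p2":((292,226),(249.5,151)),"p3":((325.5,214.5),(211,152)),"p4":((357.6,202),(173.5,152.5))}
def darkblob(d,c,r):
    g=cv2.cvtColor(d["image"],cv2.COLOR_RGB2GRAY);x,y=map(int,c)
    m=np.zeros(g.shape,bool);m[y-r:y+r+1,x-r:x+r+1]=True
    m=((g<110)&m).astype(np.uint8)
    m=cv2.morphologyEx(m,cv2.MORPH_CLOSE,np.ones((5,5)))
    n,l,s,ce=cv2.connectedComponentsWithStats(m);i=1+np.argmax(s[1:,4]);return ce[i],s[i,4]
for k,(a,b) in px.items():
    u=[darkblob(S,a,17),darkblob(T,b,16)]
    P,e=tri(ds,[u[0][0],u[1][0]]);print(k,[np.round(x[0],1) for x in u],[x[1] for x in u],np.round(P,4),round(e,2),[np.round(onplane(d,x[0],.011),4)[:2] for d,x in zip(ds,u)])
for d,c in((S,(225,248)),(T,(320,150))):
    m=colmask(d["image"],"blue");ys,xs=np.nonzero(m);k=np.hypot(xs-c[0],ys-c[1])<12;print("marker",onplane(d,(xs[k].mean(),ys[k].mean()),.018))
# nozzles silhouette fit
near={"yellow":((210,199),(316,213),.045),"white":((276,179),(240,212),.065),"orange":((310,160),(194,217),.085),"green":((367,143),(115,211),.105)}
th=np.linspace(0,2*np.pi,40,endpoint=False)
def sil(d,x,y,H):
    im=np.zeros((384*8,512*8),np.uint8)
    ring=lambda r,z:np.c_[x+r*np.cos(th),y+r*np.sin(th),0*th+z]
    for pts in([ring(.025,0),ring(.025,.005)],[ring(.014,.005),ring(.014,H)]):
        p=proj(d,np.vstack(pts));hull=cv2.convexHull(((p+.5)*8).astype(np.float32)).astype(np.int32)
        cv2.fillConvexPoly(im,hull,255)
    return cv2.resize(im,(512,384),interpolation=cv2.INTER_AREA)/255.
for k,(a,b,H) in near.items():
    M=[]
    for d,c in zip(ds,(a,b)):
        m=colmask(d["image"],k);yy,xx=np.mgrid[:384,:512]
        m&=(abs(xx-c[0])<24)&(abs(yy-c[1])<27)
        if k=="white": m&= ~((yy>196)&(xx<0))
        n,l,s,ce=cv2.connectedComponentsWithStats(m.astype(np.uint8))
        i=1+np.argmin([np.hypot(*(ce[j]-c))-.05*s[j,4] for j in range(1,n)])
        m=(l==i).astype(np.uint8)
        cs,_=cv2.findContours(m,cv2.RETR_EXTERNAL,cv2.CHAIN_APPROX_NONE);m=cv2.drawContours(m,cs,-1,1,-1)
        M.append(m.astype(float))
    out=[]
    for use in([0],[1],[0,1]):
        c0=onplane(T,b,H/3)
        for HH in([H] if len(use)==1 else [H,None]):
            f=lambda p:sum(((sil(ds[i],p[0]/1000,p[1]/1000,HH or p[2]/1000)-cv2.GaussianBlur(M[i],(0,0),.6))**2).sum() for i in use)
            p0=list(c0[:2]*1000)+([] if HH else [H*900])
            r=minimize(f,p0,method="Nelder-Mead",options=dict(initial_simplex=np.vstack([p0]+[np.array(p0)+6*e for e in np.eye(len(p0))]),maxiter=120,xatol=.1,fatol=.05))
            out.append((np.round(r.x,1).tolist(),round(r.fun,1)))
    print(k,[int(m.sum()) for m in M],out)
E
python3 m.py
```

```text
p1 [array([256.9, 237.5]), array([288. , 150.9])] [np.int32(291), np.int32(422)] [ 0.6127 -0.161   0.0107] 0.29 [array([ 0.6127, -0.1617]), array([ 0.6128, -0.1603])]
p2 [array([292.6, 225.1]), array([249.9, 151.2])] [np.int32(263), np.int32(420)] [ 0.6086 -0.0712  0.0112] 0.25 [array([ 0.6083, -0.0717]), array([ 0.6088, -0.0706])]
p3 [array([326.3, 213.2]), array([211.6, 151.8])] [np.int32(244), np.int32(428)] [0.6039 0.0188 0.0112] 0.26 [array([0.6036, 0.0183]), array([0.6043, 0.0194])]
p4 [array([358.3, 202.1]), array([173.4, 152.1])] [np.int32(224), np.int32(429)] [0.6    0.1085 0.0115] 0.16 [array([0.5995, 0.1084]), array([0.6003, 0.1089])]
marker [ 0.61781313 -0.23681063  0.018     ]
marker [ 0.61649096 -0.23503808  0.018     ]
yellow [314, 408] [([461.4, -228.2], np.float64(19.2)), ([466.0, -227.3], np.float64(11.2)), ([464.8, -227.9], np.float64(51.8)), ([464.9, -228.2, 46.4], np.float64(50.9))]
white [1179, 415] [([500.9, -71.0], np.float64(691.1)), ([464.1, -53.9], np.float64(13.6)), ([464.2, -54.8], np.float64(732.9)), ([464.3, -54.4, 70.6], np.float64(717.6))]
orange [439, 441] [([442.8, 49.7], np.float64(15.8)), ([446.4, 50.9], np.float64(6.9)), ([445.1, 49.7], np.float64(42.8)), ([445.4, 49.6, 87.7], np.float64(40.3))]
green [468, 419] [([445.5, 223.7], np.float64(15.8)), ([449.8, 223.4], np.float64(96.3)), ([448.7, 222.7], np.float64(133.9)), ([448.7, 222.5, 106.6], np.float64(131.6))]
```

Pads come out 90 mm apart with tops at 11 mm, and fitted nozzle heights agree with the text, so the measurements hold. The white scene mask merged with the board, so white's position comes from the top view only for now. Green goes first. I turn the tool so its axes line up with the world (tool x = +x, tool y = down, tool z = +y).

Emit:
carry_out --plan '[[[0, 0, 0], [0, 10.58, 0], 0.06], [[0, 0, 0], [0, 10.58, 0], 0.06], [[0, 0, 0], [0, 10.58, 0], 0.06], [[0, 0, 0], [0, 10.58, 0], 0.06], [[0, 0, 0], [0, 10.58, 0], 0.06], [[0, 0, 0], [0, 10.58, 0], 0.06], [[0, 0, 0], [0, 10.58, 0], 0.06], [[0, 0, 0], [0, 0, 0], 0.06]]' --force 30

```text
time_s: 1.8
position: [0.1508, 0.5289, 0.2313]
tool_rot: [[1.0, -0.0, -0.002], [0.002, -0.0, 1.0], [-0.0, -1.0, -0.0]]
ft_force: [0.4, -0.3, -0.1]
grip_width: 0.06
```

Emit:
carry_out --plan '[[[0.0373, 0, -0.0383], [0, 0, 0], 0.06], [[0.0373, 0, -0.0383], [0, 0, 0], 0.06], [[0.0373, 0, -0.0383], [0, 0, 0], 0.06], [[0.0373, 0, -0.0383], [0, 0, 0], 0.06], [[0.0373, 0, -0.0383], [0, 0, 0], 0.06], [[0.0373, 0, -0.0383], [0, 0, 0], 0.06], [[0.0373, 0, -0.0383], [0, 0, 0], 0.06], [[0.0373, 0, -0.0383], [0, 0, 0], 0.06]]'

```text
time_s: 2.8
position: [0.4504, 0.2212, 0.2315]
tool_rot: [[1.0, 0.0, -0.005], [0.005, 0.0, 1.0], [0.0, -1.0, 0.0]]
ft_force: [0.8, 1.1, -0.2]
grip_width: 0.06
```

Emit:
carry_out --plan '[[[0, 0, 0], [0, 0, 0], 0.06], [[0, 0.02, 0], [0, 0, 0], 0.06], [[0, 0.02, 0], [0, 0, 0], 0.06], [[0, 0.02, 0], [0, 0, 0], 0.06], [[0, 0.02, 0], [0, 0, 0], 0.06], [[0, 0, 0], [0, 0, 0], 0.06]]'

```text
time_s: 3.55
position: [0.4483, 0.2231, 0.1505]
tool_rot: [[1.0, -0.003, -0.004], [0.004, -0.0, 1.0], [-0.003, -1.0, -0.0]]
ft_force: [-0.2, -0.7, 0.6]
grip_width: 0.0601
```

```bash
cat > see.py <<'E'
import sys;from rig import env;import cv2,pickle,numpy as np
from h import *
tag=sys.argv[1]
for n in("scene","top"):
    d=env.get_image(n);pickle.dump(d,open(f"{n}{tag}.pkl","wb"))
    im=cv2.cvtColor(d["image"],cv2.COLOR_RGB2BGR)
    im=im[100:292,180:436] if n=="scene" else im[110:302,90:346]
    cv2.imwrite(f"pics/{n}{tag}.png",cv2.resize(im,None,fx=2.3,fy=2.3,interpolation=cv2.INTER_CUBIC))
E
python3 see.py 1; cd pics; python3 -c "
import cv2,numpy as np
cv2.imwrite('both1.png',cv2.resize(np.vstack([cv2.imread('scene1.png'),cv2.imread('top1.png')]),None,fx=.68,fy=.68))"
```

```text
(no output)
```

View pics/both1.png

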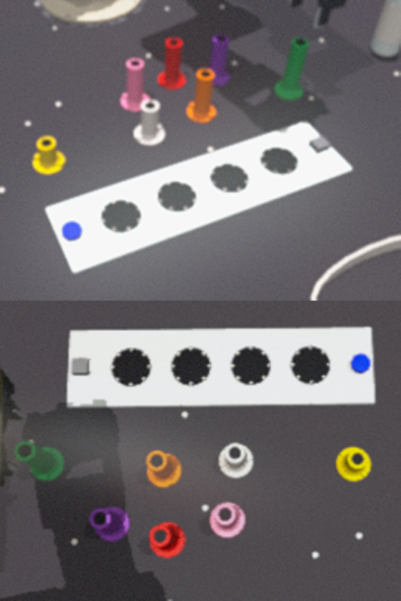

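```bash
python3 - <<'E'
from h import *
im=[]
for n in("scene","top"):
    d=pickle.load(open(f"{n}1.pkl","rb"));print(n,proj(d,[[.448,.223,.15],[.448,.223,.105],[.448,.223,0]]))
    im.append(cv2.cvtColor(d["image"],cv2.COLOR_RGB2BGR))
cv2.imwrite("pics/f1.png",cv2.resize(np.vstack(im),None,fx=.78,fy=.78))
from rig import env;print(env.observe())
E
```

```text
scene [[375.81444484 111.82049918]
 [372.07396159 126.83565185]
 [364.25682466 158.215422  ]]
top [[ 98.1958486  202.48665291]
 [105.43726696 206.72224399]
 [119.93912048 215.20454932]]
{'time_s': 3.65, 'q': array([1.28563732e+01, 2.13996030e+01, 8.93572765e+01, 4.61739023e-03,
       6.91979210e+01, 1.27060866e+01]), 'qvel': array([-0.22285955, -0.46982658, -0.65483426,  0.00430616, -0.1855824 ,
        0.39294136]), 'joint_efforts': array([ 2.50005507e-02, -4.03929377e+01, -1.94434941e+01,  2.05635042e-03,
       -9.17740952e-03, -2.19110108e-02]), 'position': array([0.44932672, 0.2230908 , 0.15203229]), 'tool_rot': array([[ 9.99996351e-01,  7.52339465e-04, -2.59449450e-03],
       [ 2.59430783e-03,  2.48978404e-04,  9.99996604e-01],
       [ 7.52982883e-04, -9.99999686e-01,  2.47025695e-04]]), 'ft_force': array([-0.21032596, -0.29273133,  0.35303004]), 'wrist_torque': array([0.03582739, 0.009101  , 0.02459407]), 'grip_width': 0.05996781931485753}
```

View pics/f1.png

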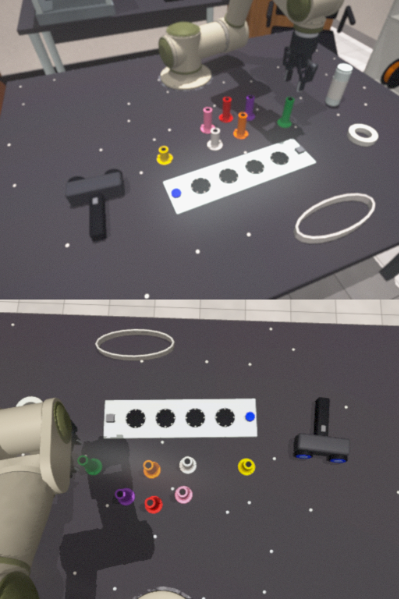

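```bash
python3 - <<'E'
from h import *
d=pickle.load(open("scene1.pkl","rb"));im=cv2.cvtColor(d["image"],cv2.COLOR_RGB2BGR)
z=5
a=cv2.resize(im[60:175,320:450],None,fx=z,fy=z,interpolation=cv2.INTER_CUBIC)
for P in([.4493,.223,.152],[.4793,.223,.152],[.4193,.223,.152],[.449,.223,.105]):
    u=proj(d,[P])[0];cv2.circle(a,tuple(int(v) for v in ((u-[320,60]+.5)*z)),4,(0,0,255),-1)
cv2.imwrite("pics/z1.png",a)
E
```

```text
(no output)
```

View pics/z1.png

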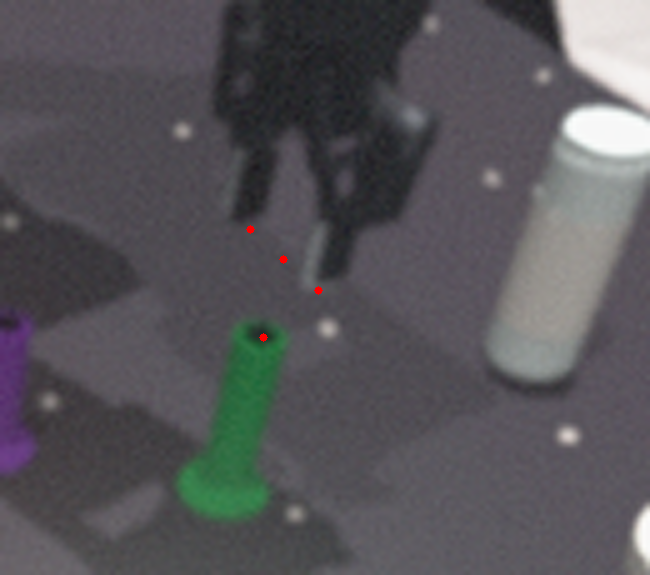

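The crop shows the open fingers centred over the green nozzle, whose top is at crop (263,337), and the projected TCP agrees. I go down and grip.

Emit:
carry_out --plan '[[[0, 0.02, 0], [0, 0, 0], 0.06], [[0, 0.02, 0], [0, 0, 0], 0.06], [[0, 0.02, 0], [0, 0, 0], 0.06], [[0, 0.02, 0], [0, 0, 0], 0.06], [[0, 0.01, 0], [0, 0, 0], 0.06], [[0, 0, 0], [0, 0, 0], 0.06], [[0, 0, 0], [0, 0, 0], 0.02], [[0, 0, 0], [0, 0, 0], 0.02]]'

```text
time_s: 4.65
position: [0.4497, 0.2227, 0.062]
tool_rot: [[1.0, 0.001, -0.001], [0.001, 0.0, 1.0], [0.001, -1.0, 0.0]]
ft_force: [0.2, 0.1, 3.3]
grip_width: 0.0268
```

Emit:
carry_out --plan '[[[0, 0, 0], [0, 0, 0], 0.02], [[0, 0, 0], [0, 0, 0], 0.02], [[0, 0, 0], [0, 0, 0], 0.02], [[0, 0, 0], [0, 0, 0], 0.02]]'

```text
time_s: 5.15
position: [0.4497, 0.2227, 0.062]
tool_rot: [[1.0, 0.001, -0.0], [0.0, 0.0, 1.0], [0.001, -1.0, 0.0]]
ft_force: [-0.9, 0.3, 6.5]
grip_width: 0.0267
```

Emit:
carry_out --plan '[[[0, -0.012, 0], [0, 0, 0], 0.02], [[0, -0.02, 0], [0, 0, 0], 0.02], [[0, -0.02, 0], [0, 0, 0], 0.02], [[0, 0, 0], [0, 0, 0], 0.02], [[0, 0, 0], [0, 0, 0], 0.02]]'

```text
time_s: 5.78
position: [0.449, 0.2225, 0.1129]
tool_rot: [[1.0, -0.001, -0.0], [0.0, -0.0, 1.0], [-0.001, -1.0, -0.0]]
ft_force: [0.1, 0.4, -1.2]
grip_width: 0.0267
```

```bash
python3 see.py 2; python3 - <<'E'
from h import *
d=pickle.load(open("scene2.pkl","rb"));im=cv2.cvtColor(d["image"],cv2.COLOR_RGB2BGR)
cv2.imwrite("pics/z2.png",cv2.resize(im[60:175,320:450],None,fx=4,fy=4,interpolation=cv2.INTER_CUBIC))
from rig import env;print(env.observe()["position"])
E
```

```text
[0.44895214 0.22248587 0.11257176]
```

View pics/z2.png

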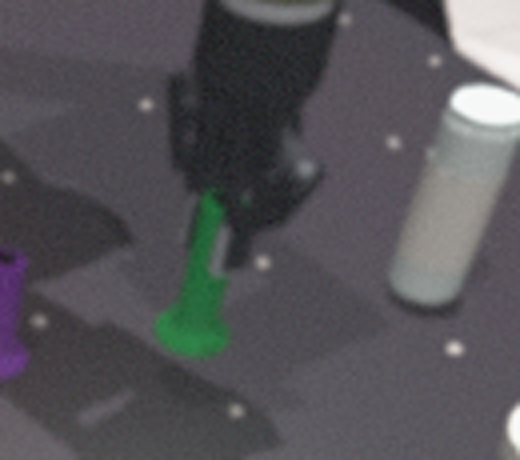

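Green is held upright and clear of the table. Now carry it to the pad at the end away from the marker, (0.600, 0.1085).

Emit:
carry_out --plan '[[[0.0252, 0, -0.019], [0, 0, 0], 0.02], [[0.0252, 0, -0.019], [0, 0, 0], 0.02], [[0.0252, 0, -0.019], [0, 0, 0], 0.02], [[0.0252, 0, -0.019], [0, 0, 0], 0.02], [[0.0252, 0, -0.019], [0, 0, 0], 0.02], [[0.0252, 0, -0.019], [0, 0, 0], 0.02], [[0, 0, 0], [0, 0, 0], 0.02], [[0, 0, 0], [0, 0, 0], 0.02]]'

```text
time_s: 6.88
position: [0.5998, 0.109, 0.1126]
tool_rot: [[1.0, -0.002, -0.0], [0.0, 0.0, 1.0], [-0.002, -1.0, 0.0]]
ft_force: [0.5, 0.1, -1.2]
grip_width: 0.0266
```

Emit:
carry_out --plan '[[[0, 0.012, 0], [0, 0, 0], 0.02], [[0, 0.012, 0], [0, 0, 0], 0.02], [[0, 0.01, 0], [0, 0, 0], 0.02], [[0, 0, 0], [0, 0, 0], 0.02], [[0, 0, 0], [0, 0, 0], 0.02]]'

```text
time_s: 7.5
position: [0.6008, 0.1087, 0.0795]
tool_rot: [[1.0, 0.0, -0.0], [0.0, -0.0, 1.0], [0.0, -1.0, -0.0]]
ft_force: [-0.9, -0.2, -0.0]
grip_width: 0.0266
```

```bash
python3 see.py 3; python3 - <<'E'
from h import *
im=cv2.imread("pics/scene3.png");cv2.imwrite("pics/z3.png",im)
from rig import env;o=env.observe();print(o["position"],o["ft_force"],o["tool_rot"][:,1])
E
```

```text
[0.6008431  0.10869533 0.07976064] [ 0.44115981  1.73539871 -1.8685371 ] [ 9.08158880e-04  1.04953136e-06 -9.99999588e-01]
```

View pics/z3.png

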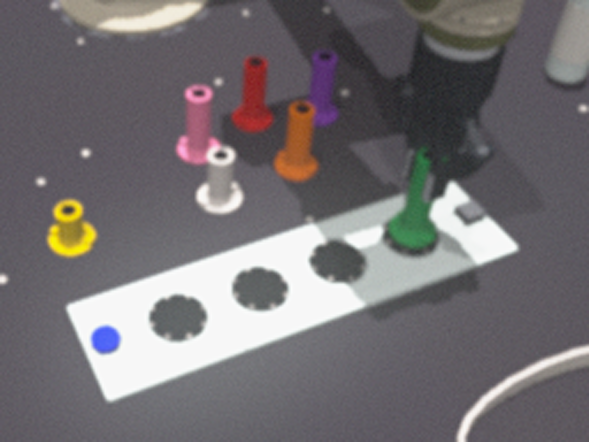

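Green hovers over the last pad at crop (412,235), well centred. Lower the last 6 mm, release and rise.

Emit:
carry_out --plan '[[[0, 0.003, 0], [0, 0, 0], 0.02], [[0, 0.003, 0], [0, 0, 0], 0.02], [[0, 0, 0], [0, 0, 0], 0.02], [[0, 0, 0], [0, 0, 0], 0.02]]'

```text
time_s: 8.1
position: [0.6006, 0.1087, 0.0732]
tool_rot: [[1.0, -0.0, -0.0], [0.0, -0.0, 1.0], [-0.0, -1.0, -0.0]]
ft_force: [-1.0, 0.4, -1.7]
grip_width: 0.0263
```

Emit:
carry_out --plan '[[[0, 0, 0], [0, 0, 0], 0.035], [[0, 0, 0], [0, 0, 0], 0.06], [[0, 0, 0], [0, 0, 0], 0.06], [[0, -0.02, 0], [0, 0, 0], 0.06], [[0, -0.035, 0], [0, 0, 0], 0.06], [[0, -0.035, 0], [0, 0, 0], 0.06], [[0, 0, 0], [0, 0, 0], 0.06]]'

```text
time_s: 8.98
position: [0.6017, 0.1087, 0.1662]
tool_rot: [[1.0, 0.006, -0.0], [0.0, -0.0, 1.0], [0.006, -1.0, -0.0]]
ft_force: [0.6, 1.2, 0.0]
grip_width: 0.0601
```

Emit:
carry_out --plan '[[[-0.026, 0, -0.0098], [0, 0, 0], 0.06], [[-0.026, 0, -0.0098], [0, 0, 0], 0.06], [[-0.026, 0, -0.0098], [0, 0, 0], 0.06], [[-0.026, 0, -0.0098], [0, 0, 0], 0.06], [[-0.026, 0, -0.0098], [0, 0, 0], 0.06], [[-0.0255, 0, -0.0098], [0, 0, 0], 0.06], [[0, 0, 0], [0, 0, 0], 0.06], [[0, 0, 0], [0, 0, 0], 0.06]]'

```text
time_s: 9.98
position: [0.4456, 0.0499, 0.1631]
tool_rot: [[1.0, 0.0, -0.0], [0.0, 0.0, 1.0], [0.0, -1.0, 0.0]]
ft_force: [0.5, -0.6, -0.1]
grip_width: 0.0598
```

```bash
python3 see.py 4; python3 - <<'E'
from h import *
d=pickle.load(open("scene4.pkl","rb"))
from rig import env;o=env.observe();print(o["position"])
im=cv2.imread("pics/scene4.png")
for P in([.445,.05,.085],[.6,.1085,.116],[.464,-.0545,.065],o["position"]):
    u=proj(d,[P])[0];cv2.circle(im,tuple(int(v) for v in ((u-[180,100]+.5)*2.3)),3,(255,255,0),-1)
cv2.imwrite("pics/z4.png",im)
E
```

```text
[0.44572042 0.04995562 0.16308352]
```

View pics/z4.png

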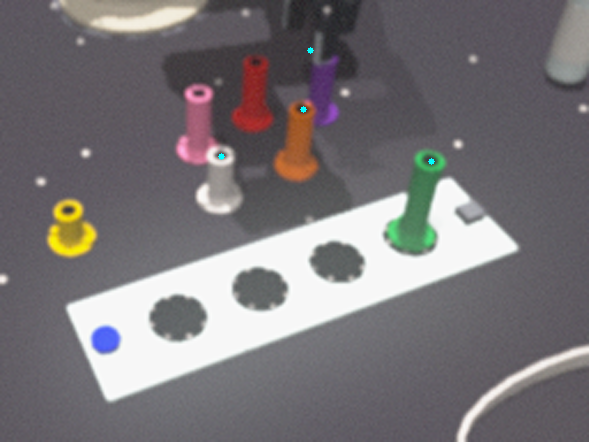

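Green stands on the fourth pad. The orange nozzle's top at crop (303,110) matches the projected point, and the gripper is above it. Descend and grip.

Emit:
carry_out --plan '[[[0, 0.025, 0], [0, 0, 0], 0.06], [[0, 0.025, 0], [0, 0, 0], 0.06], [[0, 0.025, 0], [0, 0, 0], 0.06], [[0, 0.025, 0], [0, 0, 0], 0.06], [[0, 0.018, 0], [0, 0, 0], 0.06], [[0, 0, 0], [0, 0, 0], 0.06], [[0, 0, 0], [0, 0, 0], 0.02], [[0, 0, 0], [0, 0, 0], 0.02]]'

```text
time_s: 11.08
position: [0.4456, 0.0498, 0.046]
tool_rot: [[1.0, 0.001, -0.001], [0.001, -0.0, 1.0], [0.001, -1.0, -0.0]]
ft_force: [-0.4, 0.5, 2.9]
grip_width: 0.0269
```

Emit:
carry_out --plan '[[[0, 0, 0], [0, 0, 0], 0.02], [[0, 0, 0], [0, 0, 0], 0.02], [[0, 0, 0], [0, 0, 0], 0.02], [[0, -0.012, 0], [0, 0, 0], 0.02], [[0, -0.02, 0], [0, 0, 0], 0.02], [[0, -0.02, 0], [0, 0, 0], 0.02], [[0, 0, 0], [0, 0, 0], 0.02], [[0, 0, 0], [0, 0, 0], 0.02]]'

```text
time_s: 12.08
position: [0.4447, 0.0499, 0.0969]
tool_rot: [[1.0, -0.001, -0.0], [0.0, 0.0, 1.0], [-0.001, -1.0, 0.0]]
ft_force: [0.8, 0.2, -1.5]
grip_width: 0.0268
```

Emit:
carry_out --plan '[[[0.0265, 0, -0.0052], [0, 0, 0], 0.02], [[0.0265, 0, -0.0052], [0, 0, 0], 0.02], [[0.0265, 0, -0.0052], [0, 0, 0], 0.02], [[0.0265, 0, -0.0052], [0, 0, 0], 0.02], [[0.0265, 0, -0.0052], [0, 0, 0], 0.02], [[0.0265, 0, -0.0052], [0, 0, 0], 0.02], [[0, 0, 0], [0, 0, 0], 0.02], [[0, 0, 0], [0, 0, 0], 0.02]]'

```text
time_s: 13.08
position: [0.6031, 0.0189, 0.0964]
tool_rot: [[1.0, -0.002, -0.001], [0.001, 0.0, 1.0], [-0.002, -1.0, 0.0]]
ft_force: [-0.3, 0.3, -1.2]
grip_width: 0.0272
```

Emit:
carry_out --plan '[[[0, 0.012, 0], [0, 0, 0], 0.02], [[0, 0.012, 0], [0, 0, 0], 0.02], [[0, 0.01, 0], [0, 0, 0], 0.02], [[0, 0, 0], [0, 0, 0], 0.02], [[0, 0, 0], [0, 0, 0], 0.02]]'

```text
time_s: 13.7
position: [0.6043, 0.0186, 0.0635]
tool_rot: [[1.0, 0.0, -0.0], [0.0, -0.0, 1.0], [0.0, -1.0, -0.0]]
ft_force: [-0.4, 0.4, -0.7]
grip_width: 0.027
```

```bash
python3 see.py 5
```

```text
(no output)
```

View pics/scene5.png

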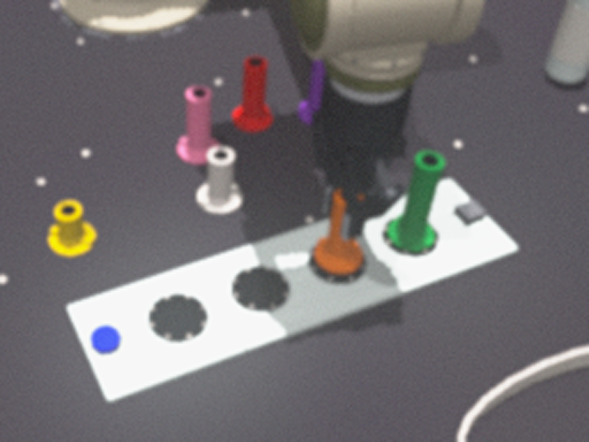

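Orange hovers over the third pad at crop (337,258). Set it down, release and rise.

Emit:
carry_out --plan '[[[0, 0.003, 0], [0, 0, 0], 0.02], [[0, 0.003, 0], [0, 0, 0], 0.02], [[0, 0, 0], [0, 0, 0], 0.02], [[0, 0, 0], [0, 0, 0], 0.02]]'

```text
time_s: 14.3
position: [0.6041, 0.0187, 0.0572]
tool_rot: [[1.0, -0.0, -0.0], [0.0, 0.0, 1.0], [-0.0, -1.0, 0.0]]
ft_force: [0.4, 0.2, -1.2]
grip_width: 0.027
```

Emit:
carry_out --plan '[[[0, 0, 0], [0, 0, 0], 0.035], [[0, 0, 0], [0, 0, 0], 0.06], [[0, 0, 0], [0, 0, 0], 0.06], [[0, -0.02, 0], [0, 0, 0], 0.06], [[0, -0.04, 0], [0, 0, 0], 0.06], [[0, -0.04, 0], [0, 0, 0], 0.06], [[0, 0, 0], [0, 0, 0], 0.06], [[0, 0, 0], [0, 0, 0], 0.06]]'

```text
time_s: 15.3
position: [0.6037, 0.0187, 0.1566]
tool_rot: [[1.0, -0.001, -0.0], [0.0, 0.0, 1.0], [-0.001, -1.0, 0.0]]
ft_force: [-0.1, -0.3, 0.3]
grip_width: 0.0602
```

```bash
python3 see.py 6; cat > w.py <<'E'
# white nozzle top disc triangulation, frame set by initial pictures
from h import *
S=pickle.load(open("scene0.pkl","rb"));T=pickle.load(open("top0.pkl","rb"))
for nm,g,H in(("white",[.464,-.0545],.065),("yellow",[.465,-.228],.045),("orange",[.445,.05],.085),("green",[.449,.223],.105)):
    us=[]
    for d in(S,T):
        p=proj(d,[[*g,H]])[0];gr=cv2.cvtColor(d["image"],cv2.COLOR_RGB2HSV)[...,2].astype(float)
        x,y=np.round(p).astype(int);w=gr[y-4:y+5,x-5:x+6];wt=np.clip(np.percentile(w,60)-w,0,None)
        yy,xx=np.mgrid[y-4:y+5,x-5:x+6];wt*=np.exp(-((xx-p[0])**2+(yy-p[1])**2)/18)
        us.append(np.array([(wt*xx).sum(),(wt*yy).sum()])/wt.sum())
    P,e=tri([S,T],us);print(nm,np.round(P*1000,1),round(e,2))
E
python3 w.py
```

```text
white [464.2 -54.4  65.8] 0.13
yellow [ 465.2 -227.6   46.1] 0.26
orange [445.1  49.7  88.3] 0.18
green [449.2 222.1 107.6] 0.12
```

The top discs triangulate to the same positions and heights from both views. White is at (0.464, -0.0545).

Emit:
carry_out --plan '[[[-0.0279, 0, -0.0146], [0, 0, 0], 0.06], [[-0.0279, 0, -0.0146], [0, 0, 0], 0.06], [[-0.0279, 0, -0.0146], [0, 0, 0], 0.06], [[-0.0279, 0, -0.0147], [0, 0, 0], 0.06], [[-0.0279, 0, -0.0147], [0, 0, 0], 0.06], [[0, 0, 0], [0, 0, 0], 0.06], [[0, 0.025, 0], [0, 0, 0], 0.06], [[0, 0.025, 0], [0, 0, 0], 0.06]]'

```text
time_s: 16.4
position: [0.4652, -0.0544, 0.1063]
tool_rot: [[1.0, 0.0, -0.0], [0.0, 0.0, 1.0], [0.0, -1.0, 0.0]]
ft_force: [1.4, -0.9, 0.5]
grip_width: 0.0598
```

```bash
python3 see.py 7;python3 -c "
from rig import env;print(env.observe()['position'])"
```

```text
[ 0.46397421 -0.05393253  0.1050751 ]
```

View pics/scene7.png

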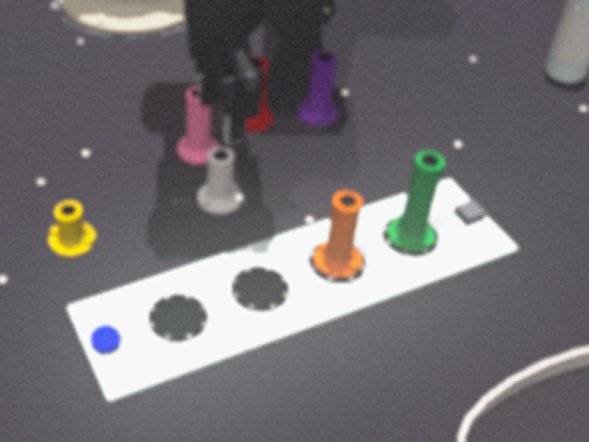

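Orange stands on the third pad. The gripper is above white at crop (220,155), and the inner finger stays clear of pink. Descend and grip.

Emit:
carry_out --plan '[[[0, 0.025, 0], [0, 0, 0], 0.06], [[0, 0.025, 0], [0, 0, 0], 0.06], [[0, 0.025, 0], [0, 0, 0], 0.06], [[0, 0, 0], [0, 0, 0], 0.06], [[0, 0, 0], [0, 0, 0], 0.06], [[0, 0, 0], [0, 0, 0], 0.02], [[0, 0, 0], [0, 0, 0], 0.02], [[0, 0, 0], [0, 0, 0], 0.02]]'

```text
time_s: 17.5
position: [0.465, -0.0547, 0.0331]
tool_rot: [[1.0, 0.001, -0.0], [0.0, -0.0, 1.0], [0.001, -1.0, -0.0]]
ft_force: [-1.1, 0.3, 6.7]
grip_width: 0.0266
```

Emit:
carry_out --plan '[[[0, 0, 0], [0, 0, 0], 0.02], [[0, 0, 0], [0, 0, 0], 0.02], [[0, -0.012, 0], [0, 0, 0], 0.02], [[0, -0.02, 0], [0, 0, 0], 0.02], [[0, -0.02, 0], [0, 0, 0], 0.02], [[0, 0, 0], [0, 0, 0], 0.02], [[0, 0, 0], [0, 0, 0], 0.02]]'

```text
time_s: 18.38
position: [0.4644, -0.0545, 0.084]
tool_rot: [[1.0, -0.001, -0.0], [0.0, 0.0, 1.0], [-0.001, -1.0, 0.0]]
ft_force: [-0.4, 0.2, -0.8]
grip_width: 0.0267
```

Emit:
carry_out --plan '[[[0.024, 0, -0.0028], [0, 0, 0], 0.02], [[0.024, 0, -0.0028], [0, 0, 0], 0.02], [[0.024, 0, -0.0028], [0, 0, 0], 0.02], [[0.024, 0, -0.0028], [0, 0, 0], 0.02], [[0.024, 0, -0.0028], [0, 0, 0], 0.02], [[0.024, 0, -0.0028], [0, 0, 0], 0.02], [[0, 0, 0], [0, 0, 0], 0.02], [[0, 0, 0], [0, 0, 0], 0.02]]'

```text
time_s: 19.38
position: [0.6076, -0.071, 0.0835]
tool_rot: [[1.0, -0.002, -0.0], [0.0, 0.001, 1.0], [-0.002, -1.0, 0.001]]
ft_force: [-0.6, -0.7, -1.7]
grip_width: 0.0264
```

Emit:
carry_out --plan '[[[0, 0.012, 0], [0, 0, 0], 0.02], [[0, 0.012, 0], [0, 0, 0], 0.02], [[0, 0.01, 0], [0, 0, 0], 0.02], [[0, 0, 0], [0, 0, 0], 0.02], [[0, 0, 0], [0, 0, 0], 0.02]]'

```text
time_s: 20.0
position: [0.6088, -0.0714, 0.0505]
tool_rot: [[1.0, 0.0, -0.0], [0.0, -0.0, 1.0], [0.0, -1.0, -0.0]]
ft_force: [0.2, -0.9, -0.8]
grip_width: 0.0269
```

```bash
python3 see.py 8
```

```text
(no output)
```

View pics/scene8.png

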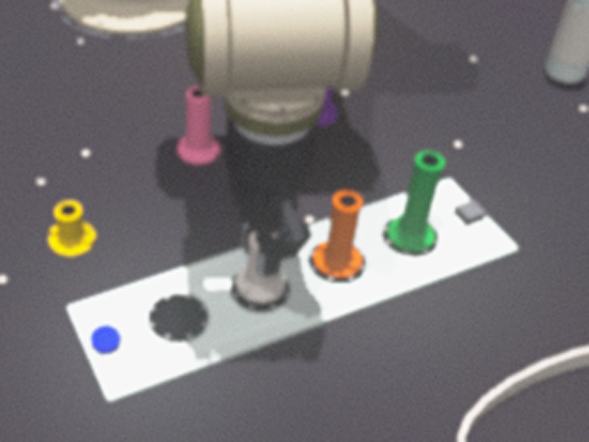

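White hovers over the second pad at crop (261,290). Set it down.

Emit:
carry_out --plan '[[[0, 0.003, 0], [0, 0, 0], 0.02], [[0, 0.003, 0], [0, 0, 0], 0.02], [[0, 0, 0], [0, 0, 0], 0.02], [[0, 0, 0], [0, 0, 0], 0.02]]'

```text
time_s: 20.6
position: [0.6086, -0.0713, 0.0442]
tool_rot: [[1.0, -0.0, -0.0], [0.0, 0.0, 1.0], [-0.0, -1.0, 0.0]]
ft_force: [-0.0, -0.7, -0.5]
grip_width: 0.027
```

Emit:
carry_out --plan '[[[0, 0, 0], [0, 0, 0], 0.035], [[0, 0, 0], [0, 0, 0], 0.06], [[0, 0, 0], [0, 0, 0], 0.06], [[0, -0.02, 0], [0, 0, 0], 0.06], [[0, -0.04, 0], [0, 0, 0], 0.06], [[0, -0.04, 0], [0, 0, 0], 0.06], [[0, 0, 0], [0, 0, 0], 0.06], [[0, 0, 0], [0, 0, 0], 0.06]]'

```text
time_s: 21.6
position: [0.6083, -0.0712, 0.1436]
tool_rot: [[1.0, -0.001, -0.0], [0.0, 0.0, 1.0], [-0.001, -1.0, 0.0]]
ft_force: [-0.3, -0.3, -0.4]
grip_width: 0.0604
```

Emit:
carry_out --plan '[[[-0.0239, 0, -0.0261], [0, 0, 0], 0.06], [[-0.0239, 0, -0.0261], [0, 0, 0], 0.06], [[-0.0239, 0, -0.0261], [0, 0, 0], 0.06], [[-0.0239, 0, -0.0261], [0, 0, 0], 0.06], [[-0.0239, 0, -0.0261], [0, 0, 0], 0.06], [[-0.0239, 0, -0.0261], [0, 0, 0], 0.06], [[0, 0, 0], [0, 0, 0], 0.06], [[0, 0.025, 0], [0, 0, 0], 0.06]]'

```text
time_s: 22.6
position: [0.4659, -0.2282, 0.1194]
tool_rot: [[1.0, 0.002, 0.0], [-0.0, -0.001, 1.0], [0.002, -1.0, -0.001]]
ft_force: [-0.0, -0.1, 0.5]
grip_width: 0.0602
```

```bash
python3 see.py 9;python3 -c "
from rig import env;print(env.observe()['position'])"
```

```text
[ 0.46452749 -0.22657555  0.11682973]
```

View pics/scene9.png

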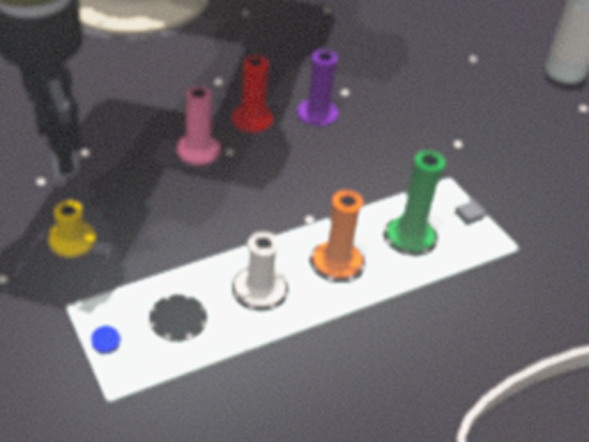

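White stands on the second pad and the gripper is above yellow at crop (68,210). Descend and grip.

Emit:
carry_out --plan '[[[0, 0.025, 0], [0, 0, 0], 0.06], [[0, 0.025, 0], [0, 0, 0], 0.06], [[0, 0.025, 0], [0, 0, 0], 0.06], [[0, 0.015, 0], [0, 0, 0], 0.06], [[0, 0.01, 0], [0, 0, 0], 0.06], [[0, 0, 0], [0, 0, 0], 0.06], [[0, 0, 0], [0, 0, 0], 0.02], [[0, 0, 0], [0, 0, 0], 0.02]]'

```text
time_s: 23.7
position: [0.4657, -0.2282, 0.0201]
tool_rot: [[1.0, 0.001, -0.0], [0.0, -0.001, 1.0], [0.001, -1.0, -0.001]]
ft_force: [-1.3, 1.4, 5.2]
grip_width: 0.0264
```

Emit:
carry_out --plan '[[[0, 0, 0], [0, 0, 0], 0.02], [[0, 0, 0], [0, 0, 0], 0.02], [[0, 0, 0], [0, 0, 0], 0.02]]'

```text
time_s: 24.08
position: [0.4656, -0.2282, 0.0201]
tool_rot: [[1.0, 0.001, -0.0], [0.0, -0.001, 1.0], [0.001, -1.0, -0.001]]
ft_force: [-0.7, 0.9, 6.2]
grip_width: 0.0263
```

Emit:
carry_out --plan '[[[0, -0.012, 0], [0, 0, 0], 0.02], [[0, -0.02, 0], [0, 0, 0], 0.02], [[0, -0.02, 0], [0, 0, 0], 0.02], [[0, 0, 0], [0, 0, 0], 0.02], [[0, 0, 0], [0, 0, 0], 0.02]]'

```text
time_s: 24.7
position: [0.4651, -0.2278, 0.0709]
tool_rot: [[1.0, -0.001, -0.0], [0.0, 0.0, 1.0], [-0.001, -1.0, 0.0]]
ft_force: [-0.3, 0.3, -0.8]
grip_width: 0.0263
```

Emit:
carry_out --plan '[[[0.0246, 0, 0.0112], [0, 0, 0], 0.02], [[0.0246, 0, 0.0112], [0, 0, 0], 0.02], [[0.0246, 0, 0.0112], [0, 0, 0], 0.02], [[0.0246, 0, 0.0112], [0, 0, 0], 0.02], [[0.0246, 0, 0.0112], [0, 0, 0], 0.02], [[0.0246, 0, 0.0112], [0, 0, 0], 0.02], [[0, 0, 0], [0, 0, 0], 0.02], [[0, 0, 0], [0, 0, 0], 0.02]]'

```text
time_s: 25.7
position: [0.6121, -0.1607, 0.0704]
tool_rot: [[1.0, -0.002, -0.0], [0.0, 0.001, 1.0], [-0.002, -1.0, 0.001]]
ft_force: [-0.1, 0.1, -1.0]
grip_width: 0.0265
```

Emit:
carry_out --plan '[[[0, 0.012, 0], [0, 0, 0], 0.02], [[0, 0.012, 0], [0, 0, 0], 0.02], [[0, 0.01, 0], [0, 0, 0], 0.02], [[0, 0, 0], [0, 0, 0], 0.02], [[0, 0, 0], [0, 0, 0], 0.02]]'

```text
time_s: 26.32
position: [0.6131, -0.1608, 0.0375]
tool_rot: [[1.0, 0.0, -0.0], [0.0, -0.0, 1.0], [0.0, -1.0, -0.0]]
ft_force: [0.6, 0.8, -0.7]
grip_width: 0.0266
```

```bash
python3 see.py 10
```

```text
(no output)
```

View pics/scene10.png

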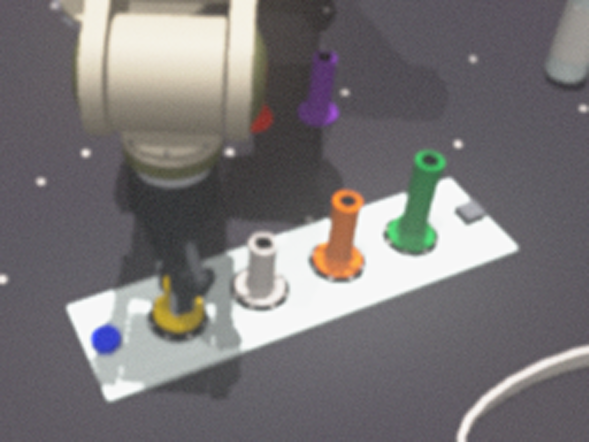

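Yellow hovers over the first pad, next to the blue marker, at crop (179,315). Set it down, release, rise and draw back.

Emit:
carry_out --plan '[[[0, 0.003, 0], [0, 0, 0], 0.02], [[0, 0.003, 0], [0, 0, 0], 0.02], [[0, 0, 0], [0, 0, 0], 0.02], [[0, 0, 0], [0, 0, 0], 0.02]]'

```text
time_s: 26.92
position: [0.6129, -0.1607, 0.0312]
tool_rot: [[1.0, -0.0, -0.0], [0.0, 0.0, 1.0], [-0.0, -1.0, 0.0]]
ft_force: [-0.3, 0.3, -1.6]
grip_width: 0.0266
```

Emit:
carry_out --plan '[[[0, 0, 0], [0, 0, 0], 0.035], [[0, 0, 0], [0, 0, 0], 0.06], [[0, 0, 0], [0, 0, 0], 0.06], [[0, -0.02, 0], [0, 0, 0], 0.06], [[0, -0.04, 0], [0, 0, 0], 0.06], [[0, -0.05, 0], [0, 0, 0], 0.06], [[0, -0.05, 0], [0, 0, 0], 0.06], [[0, 0, 0], [0, 0, 0], 0.06]]'

```text
time_s: 27.92
position: [0.6142, -0.1613, 0.1957]
tool_rot: [[1.0, 0.008, -0.0], [0.001, -0.004, 1.0], [0.008, -1.0, -0.004]]
ft_force: [-0.2, 0.1, -0.1]
grip_width: 0.0603
```

Emit:
carry_out --plan '[[[-0.04, -0.01, 0], [0, 0, 0], 0.06], [[-0.04, -0.01, 0], [0, 0, 0], 0.06], [[-0.04, 0, 0], [0, 0, 0], 0.06], [[-0.04, 0, 0], [0, 0, 0], 0.06], [[-0.04, 0, 0], [0, 0, 0], 0.06], [[0, 0, 0], [0, 0, 0], 0.06], [[0, 0, 0], [0, 0, 0], 0.06]]'

```text
time_s: 28.8
position: [0.4133, -0.1609, 0.2111]
tool_rot: [[1.0, 0.0, -0.0], [0.0, 0.0, 1.0], [0.0, -1.0, 0.0]]
ft_force: [1.1, -0.1, 0.5]
grip_width: 0.06
```

```bash
python3 see.py 11; python3 - <<'E'
from h import *
ds=[pickle.load(open(f"{n}11.pkl","rb")) for n in("scene","top")]
pads=[[.6127,-.161],[.6085,-.0712],[.604,.0188],[.600,.1085]]
for (nm,H),g in zip((("yellow",.045),("white",.065),("orange",.085),("green",.105)),pads):
    us=[]
    for d in ds:
        p=proj(d,[[*g,H+.011]])[0];gr=cv2.cvtColor(d["image"],cv2.COLOR_RGB2HSV)[...,2].astype(float)
        x,y=np.round(p).astype(int);w=gr[y-4:y+5,x-5:x+6];wt=np.clip(np.percentile(w,60)-w,0,None)
        yy,xx=np.mgrid[y-4:y+5,x-5:x+6];wt*=np.exp(-((xx-p[0])**2+(yy-p[1])**2)/18)
        us.append(np.array([(wt*xx).sum(),(wt*yy).sum()])/wt.sum())
    P,e=tri(ds,us);print(nm,np.round(P*1000,1),round(e,2),"off pad mm",np.round((P[:2]-g)*1000,1))
cv2.imwrite("pics/b11.png",cv2.resize(np.vstack([cv2.imread("pics/scene11.png"),cv2.imread("pics/top11.png")]),None,fx=.67,fy=.67))
from rig import env
print([(round(r["conf"],2),r["pixel"]) for r in env.outline_of("scanner",ds[0])])
E
```

```text
yellow [ 615.6 -158.4   59.8] 1.46 off pad mm [2.9 2.6]
white [608.4 -71.3  77.6] 0.27 off pad mm [-0.1 -0.1]
orange [603.8  18.7  98. ] 0.18 off pad mm [-0.2 -0.1]
green [600.  108.  117.6] 0.16 off pad mm [-0.  -0.5]
[(0.75, [248.0, 124.6])]
```

View pics/b11.png

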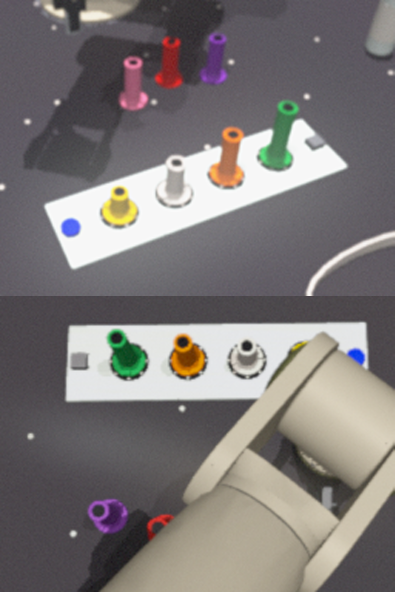

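White, orange and green stand centred within 1 mm. The arm hides yellow in the top view, so I move it aside and check again.

Emit:
carry_out --plan '[[[-0.01, 0, 0.04], [0, 0, 0], 0.06], [[-0.01, 0, 0.04], [0, 0, 0], 0.06], [[0, 0, 0.04], [0, 0, 0], 0.06], [[0, 0, 0.04], [0, 0, 0], 0.06], [[0, 0, 0.04], [0, 0, 0], 0.06], [[0, 0, 0], [0, 0, 0], 0.06], [[0, 0, 0], [0, 0, 0], 0.06]]'

```text
time_s: 29.82
position: [0.3932, 0.039, 0.2112]
tool_rot: [[1.0, -0.0, -0.001], [0.001, -0.0, 1.0], [-0.0, -1.0, -0.0]]
ft_force: [-0.2, -0.2, -0.1]
grip_width: 0.0599
```

```bash
python3 see.py 12; python3 - <<'E'
from h import *
ds=[pickle.load(open(f"{n}12.pkl","rb")) for n in("scene","top")]
g,H=[.6127,-.161],.045
us=[]
for d in ds:
        p=proj(d,[[*g,H+.011]])[0];gr=cv2.cvtColor(d["image"],cv2.COLOR_RGB2HSV)[...,2].astype(float)
        x,y=np.round(p).astype(int);w=gr[y-4:y+5,x-5:x+6];wt=np.clip(np.percentile(w,60)-w,0,None)
        yy,xx=np.mgrid[y-4:y+5,x-5:x+6];wt*=np.exp(-((xx-p[0])**2+(yy-p[1])**2)/18)
        us.append(np.array([(wt*xx).sum(),(wt*yy).sum()])/wt.sum())
P,e=tri(ds,us);print(np.round(P*1000,1),round(e,2),"off pad mm",np.round((P[:2]-g)*1000,1))
a=cv2.cvtColor(np.vstack([d["image"] for d in ds]),cv2.COLOR_RGB2BGR);cv2.imwrite("pics/b12.png",cv2.resize(a,None,fx=.78,fy=.78))
E
```

```text
[ 612.8 -160.3   57.3] 0.19 off pad mm [0.1 0.7]
```

View pics/b12.png

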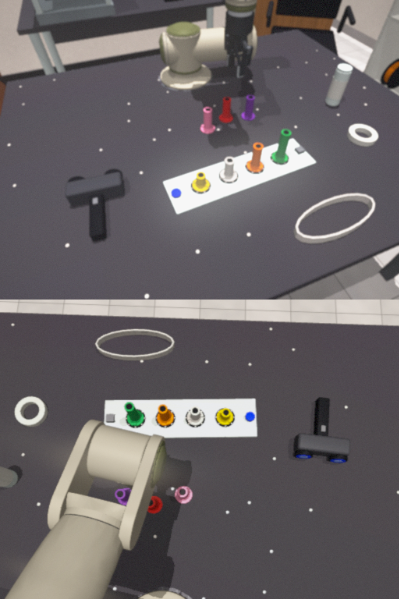

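All four stand in order on their pads, the scanner has not moved, and the arm is clear.

```bash
python3 -c "
from rig import env;print(env.close_job())"
```

```text
the job is handed in; nothing more can be done
None
```

The four nozzles stand upright on their pads. Counting from the blue marker they are yellow, white, orange, green. I handed the job in at about 30 s of the 101 s allowed; no verdict is reported.

**Last checks:**
- **Position:** triangulating the top discs from both views put every nozzle within about 1 mm of its pad's centre. The top heights came within about 3 mm of the expected 56, 76, 96 and 116 mm.
- **Release and clearance:** all four are released and the gripper is raised clear of everything. The pink, red and purple look-alikes were never grasped.
- **Scanner:** it looks unmoved by eye. The network's pixel for it shifted by only about 1.5 pixels, but I took no metric measurement.

**Checks that failed or disagreed:**
- **White nozzle:** its first colour mask in the scene view merged with the board. I used the top view, and triangulating its top disc then confirmed the position.
- **Yellow nozzle:** its first check after placing read about 4 mm off with a high error because the arm hid it in the top view. With the arm moved aside it read 0.7 mm off.

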